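# Stir the bead bath and turn up its heat

## Robot

A 6-joint arm with a two-finger parallel gripper is mounted at the origin on the work surface. World frame = base frame: x ahead of the robot, y to its left, z up, the work surface at z = 0. Lengths are in m, angles in rad, forces in N, time in s.
With the tool pointing down it reaches from about 0.4 to 0.925 m from the base axis. Payload 12.5 kg.
Tool frame: the origin (TCP) lies on the centre line of the jaws, within the pads' length; the fingertips stand 17 mm ahead of it and the grasp point (between the pads) lies 2 mm behind it; z points along the fingers, y is the line along which they close (so a half turn about z gives the same grasp; the last joint's range is limited). The gripper opens to 95 mm and grips with 3 to 60 N. Pads are 20 mm wide; open, the fingers measure 119 mm over their backs; the gripper's body (75 mm by 180 mm) begins 59 mm behind the grasp point.
Start: joints at [1.057, 0.491, 1.559, -0, 1.092, -0.106], TCP at [0.248, 0.574, 0.232] pointing down, gripper open.
Joint ranges: [-3.1, 3.1], [-0.84, 2.19], [0.05, 2.79], [-1.13, 4.28], [0.06, 2.93], [-2.69, 2.69]. Speed limits (rad/s): [2.22, 2.22, 2.79, 3.14, 3.14, 3.14].

## Interface

Orientations are given as a rotation vector (axis times angle).
In Python, from rig import robot gives the robot as it stands. Calls block until the motion is done:
- robot.goto(position, orientation): joint-space move of the TCP to a pose.
- robot.line_to(position, frame=None, rate=0.15, guard=None): straight line of the TCP; frame=None keeps the orientation; rate is the mean speed in m/s. With guard (N) it stops when the force on the tool has changed by that much, and returns True; else False.
- robot.set_joints(angles): joint-space move.
- robot.ungrasp() and robot.gripper_close(newtons=None): open the fingers fully, or close them until they stop; newtons is the grip in N (None keeps the last).
- robot.pause(seconds).
- robot.solve_ik(position, orientation): joint angles nearest the present ones, or None.
- robot.get_image(name): name is "scene" or "top" or "wrist"; returns a dict with "pixels" (480x640x3 uint8, red, green, blue), "intrinsics" (3x3 intrinsics, pixels), "dist" ([k1, k2, p1, p2, k3] as OpenCV has them; the pictures are not rectified), "origin" and "rotation" of the camera in the world; the wrist camera has in their place "mount" (4x4, takes a point from camera to tool coordinates, whose origin is the TCP and whose axes are the flange's). Camera axes: x right, y up, looking along -z (the intrinsics and any distortion apply to the point x, -y, -z); pixel columns grow to the right and rows downward; lengths in m; the calibration is good to about 2 mm. A picture is of the moment at which its call begins: read the wrist's pose just before it. There is no depth.
A pose or a line that the arm cannot do raises robot.Unreachable and nothing moves.
- robot.hand_in(): hands the job in; it is judged then, once.
Readings, each from a call of its own:
- robot.get_t(): time.
- robot.get_joint_positions(): joint angles.
- robot.get_qd(): joint speeds.
- robot.get_effort(): joint torques, N m.
- robot.get_ee_pos(): TCP position.
- robot.get_tcp_rot(): TCP orientation.
- robot.get_contact_force(): force on the tool from outside, world axes, zero at the start.
- robot.get_wrist_torque(): the same for the moment, N m.
- robot.get_width(): finger opening in m.
- robot.get_gripper_force(): force on a finger pad.
Only numpy, scipy, OpenCV 4.12 (cv2) and the standard library are available. Lean on these libraries where they do the work, as an engineer would, in place of code of your own. Each camera call takes 0.05 s, during which the arm holds its last target. There are 200 camera calls.

## Task

Take the stirrer from its stand and stir the beads in the bath's pan with it until every bead lies at least its own width (24 mm) away from where it first lay, keeping all beads in the pan and the fingers off them. Then hang the stirrer back upright with its crossbar in both notches of the stand, let go, and after that slide the black heat control level with the orange mark. Leave the bottle, the slide box and the beaker where they are.

Things in the scene. Friction and masses are not known exactly. Their poses are not given: they have to be found in the camera images.
- bath: fixed bead bath: white housing 285 (x: -150 to +135) by 240 (y) by 35 mm high; origin under it on the table. On it a fixed round aluminium pan, outer diameter 168, inner 160 mm (walls faceted: keep within 76 mm of the centre), rim 80 mm above the table, centred 45 mm to +x of the origin. The slide control runs along its y, 95 mm to -x of the origin
- pan_in (a point): centre of the pan's inner floor, 40 mm above the table and 40 mm below the rim; axes as the bath's
- heat (a joint): position of the black slide control along the bath's +y, 0 to 0.12 m; it stays where it is left (friction about 1.5 N)
- heat_top (a point): centre of the top of the black slide grip: 28 mm (x) by 20 mm (y, the sliding direction), 40 mm tall, top 90 mm above the table, standing on a grey track 40 mm wide, 170 mm long whose top is 49 mm above the table
- mark_mid (a point): centre of the top of the orange tab (18 by 8 by 14 mm, the 8 mm along y) fixed on the housing in front of the track, 35 mm to -x of the track's middle line; axes as the bath's. The control is set when heat_top has the same y along the bath's y axis.
- stand: fixed stand: dark base plate 110 by 130 by 8 mm, two steel posts (30 mm x, 14 mm y) centred 45 mm either side along its y (76 mm clear between them), each with a notch 24 mm wide in x, floor 130 mm and lips 143 mm above the table. Origin under the base.
- cradle (a point): point midway between the two notch floors, 130 mm above the table; axes as the stand's
- stirrer: loose stirrer, about 0.14 kg, 157 mm tall, hanging upright in the stand, foot 15 mm above the table; origin under its foot, z up. White round foot 20 mm across, 0 to 36 mm up; steel shank 12 mm thick; steel crossbar 12 by 120 by 12 mm along its y, 115 to 127 mm up; blue grip block 26 (x) by 40 mm (y), 113 to 157 mm up: pinch it across x from above
- stirrer_bar (a point): middle of the underside of the stirrer's crossbar, 115 mm above the foot's underside; when hung it lies on cradle, up to 6 mm off along y
- bead0: chunky loose glazed blue ceramic bead, a drum 24 mm in diameter and 18 mm tall, 16 g, on the pan floor; origin at the centre of its underside as it starts
- bead1: chunky loose glazed yellow ceramic bead, a drum 24 mm in diameter and 18 mm tall, 16 g, on the pan floor; origin at the centre of its underside as it starts
- bead2: chunky loose glazed yellow ceramic bead, a drum 24 mm in diameter and 18 mm tall, 16 g, on the pan floor; origin at the centre of its underside as it starts
- bead3: chunky loose glazed blue ceramic bead, a drum 24 mm in diameter and 18 mm tall, 16 g, on the pan floor; origin at the centre of its underside as it starts
- bead4: chunky loose glazed yellow ceramic bead, a drum 24 mm in diameter and 18 mm tall, 16 g, on the pan floor; origin at the centre of its underside as it starts
- bead5: chunky loose glazed yellow ceramic bead, a drum 24 mm in diameter and 18 mm tall, 16 g, on the pan floor; origin at the centre of its underside as it starts
- bead6: chunky loose glazed blue ceramic bead, a drum 24 mm in diameter and 18 mm tall, 16 g, on the pan floor; origin at the centre of its underside as it starts
- bottle: bystander: amber bottle, diameter 64 mm, 150 mm tall, loose; origin under its centre
- slide_box: bystander: flat blue and white slide box 85 (x) by 170 (y) by 35 mm, loose; origin under its centre
- beaker: bystander: empty glass beaker, mouth diameter 72 mm, 95 mm tall, loose; origin under its centre

How it is judged:
By the outcome, as a careful person would: the job done as asked, in the order asked, and still so for the second after the job is handed in, with the robot touching nothing.
It also fails if it takes over 72 s, if anything falls off the work surface, if the arm or the gripper's body presses on something with over 40 N, if the wrist force passes 120 N, or if a joint passes its speed limit or range.

## Working session

There is one attempt and no reset: what is moved stays moved. The work goes in short steps, each a Python script; the robot and the scene stay as the last script left them, time stands still between calls to the robot, and variables do not carry over. Pictures are saved under pics/ and viewed, at most 10 in all, crops included, and the job is handed in when it is done.

```bash
mkdir -p pics; ls; python3 - <<'E'
from rig import robot
import cv2,numpy as np
for n in("scene","top"):
    d=robot.get_image(n); cv2.imwrite(f"pics/{n}0.png",d["pixels"][:,:,::-1])
    print(n,d["intrinsics"],d["dist"],d["origin"],d["rotation"])
print(robot.get_tcp_rot(),robot.get_t())
E
```

```text
pics
scene [[589.42525691   0.         313.57004145]
 [  0.         589.42525691 242.65757068]
 [  0.           0.           1.        ]] [0.01638054 0.         0.         0.         0.        ] [ 1.27179386 -0.32812793  0.74138279] [0.75906003 0.51424691 1.07935014]
top [[490.24456172   0.         324.74752786]
 [  0.         490.24456172 244.96740732]
 [  0.           0.           1.        ]] [-0.03566666  0.          0.          0.          0.        ] [ 0.44480687 -0.02796463  0.88727109] [ 0.1314929  -0.09760814 -1.57836936]
[-6.36082486e-01 -3.07622853e+00  1.50977509e-03] 0.1
```

View pics/top0.png

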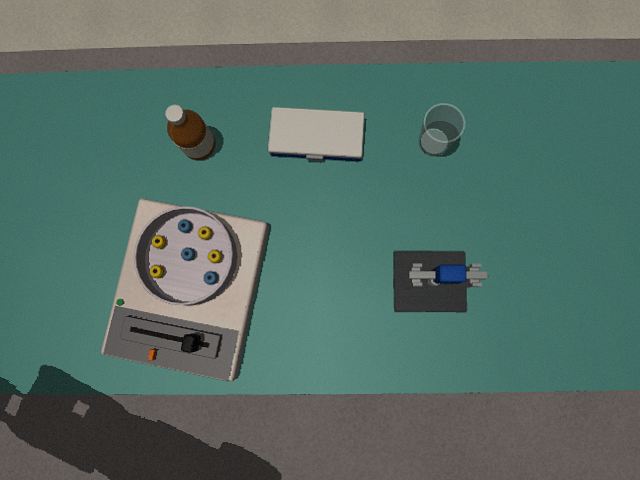

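View pics/scene0.png

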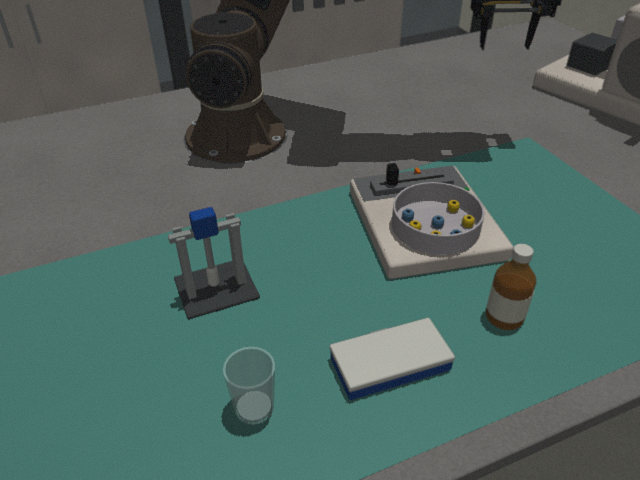

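The top view shows the bath at left with its pan centre near (187,255), the slide grip near (190,343) and the orange tab near (152,354). The stand and stirrer are near (450,274). In the scene view, the stirrer hangs at (207,235). I'll enlarge the parts that matter.

```bash
cat > h.py <<'E'
import cv2,numpy as np
from scipy.spatial.transform import Rotation as R
from rig import robot
F=np.diag([1.,-1,-1])
def cam(n):
    if n=="wrist":
        p,r=robot.get_ee_pos(),robot.get_tcp_rot()
        d=robot.get_image(n); M=np.array(d["mount"]); Rt=R.from_rotvec(r).as_matrix()
        d["R"]=Rt@M[:3,:3]; d["o"]=np.array(p)+Rt@M[:3,3]
    else:
        d=robot.get_image(n); d["R"]=R.from_rotvec(d["rotation"]).as_matrix(); d["o"]=np.array(d["origin"])
    return d
def onplane(d,px,z):
    u=cv2.undistortPoints(np.array(px,float).reshape(-1,1,2),d["intrinsics"],d["dist"])[:,0]
    v=np.c_[u[:,0],-u[:,1],-np.ones(len(u))]@d["R"].T
    return d["o"]+v*((z-d["o"][2])/v[:,2])[:,None]
def proj(d,P):
    c=(np.atleast_2d(P)-d["o"])@d["R"]@F
    return cv2.projectPoints(c,np.zeros(3),np.zeros(3),d["intrinsics"],np.array(d["dist"]))[0][:,0]
def save(d,f): cv2.imwrite(f,d["pixels"][:,:,::-1])
E
python3 - <<'E'
from h import *
im=cv2.imread("pics/top0.png")
a=cv2.resize(im[195:385,98:278],None,fx=3,fy=3,interpolation=cv2.INTER_CUBIC)
b=cv2.resize(im[240:320,388:493],None,fx=2.4,fy=2.4,interpolation=cv2.INTER_CUBIC)
o=np.zeros((600,800,3),np.uint8);o[:a.shape[0],:a.shape[1]]=a;o[:b.shape[0],545:545+b.shape[1]]=b
cv2.imwrite("pics/crop1.png",o)
d=cam("top")
q=onplane(d,[(141,199),(270,222),(236,380),(103,353)],.035);print(q.round(4))
print(np.linalg.norm(np.roll(q,-1,0)-q,axis=1))
hsv=cv2.cvtColor(d["pixels"],cv2.COLOR_RGB2HSV)
for nm,lo,hi in(("blue",(98,90,40),(125,255,255)),("yel",(20,120,70),(35,255,255)),("or",(5,150,100),(16,255,255))):
    m=cv2.inRange(hsv,lo,hi); k,l,s,c=cv2.connectedComponentsWithStats(m)
    for i in range(1,k):
        if s[i,4]>15: print(nm,s[i],c[i].round(1),onplane(d,c[i],.055)[0].round(4))
E
```

```text
[[0.658  0.3212 0.035 ]
 [0.6124 0.0867 0.035 ]
 [0.3395 0.1431 0.035 ]
 [0.3853 0.3764 0.035 ]]
[0.23895878 0.27861881 0.23776019 0.27826549]
blue [270 153  36   5  87] [287.5 155.1] [0.7285 0.054  0.055 ]
blue [323 157  15   3  32] [329.9 157.9] [ 0.7221 -0.021   0.055 ]
blue [339 158  20   4  42] [348.1 158.9] [ 0.7198 -0.0532  0.055 ]
blue [178 220  13  13 117] [184.4 225.8] [0.6038 0.2338 0.055 ]
blue [181 248  14  12 116] [187.9 253.7] [0.5547 0.2261 0.055 ]
blue [434 264  33  20 574] [450.2 273.7] [ 0.5151 -0.223   0.055 ]
blue [204 272  13  12 119] [210.4 277.5] [0.5131 0.1858 0.055 ]
yel [198 227  13  13 115] [204.2 232.7] [0.5912 0.1985 0.055 ]
yel [152 235  13  13 121] [158.  241.3] [0.577  0.2794 0.055 ]
yel [208 250  14  13 123] [214.5 256.1] [0.55   0.1796 0.055 ]
yel [149 265  14  13 126] [155.9 271.1] [0.525  0.2809 0.055 ]
or [148 349   7  11  50] [150.9 354.4] [0.3843 0.2842 0.055 ]
```

View pics/crop1.png

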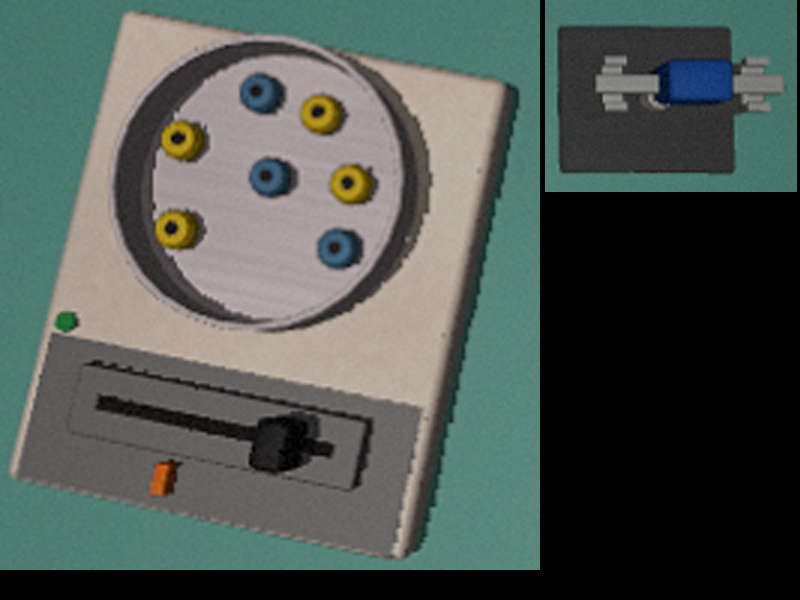

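```bash
cat >> h.py <<'E'
def down(a):
    "tool z down, tool y at world angle a"
    y=np.array([np.cos(a),np.sin(a),0]);z=np.array([0,0,-1.])
    return R.from_matrix(np.c_[np.cross(y,z),y,z]).as_rotvec()
E
python3 - <<'E'
from h import *
d=cam("top")
print("grip",onplane(d,[(453.6,273.3)],.172),"barends",onplane(d,[(409.7,275),(487.2,275)],.142))
print("base",onplane(d,[(393.4,251.2),(467.2,251.2),(467.2,311.7),(393.4,311.7)],.008))
print("pan",onplane(d,[(185.8,255.8)],.08),"mark",onplane(d,[(151,354.4)],.045),"heat",onplane(d,[(185,345)],.09))
for a in(0,np.pi): print(a,robot.solve_ik([.515,-.21,.35],down(a)),robot.solve_ik([.50,.22,.42],down(a)))
E
```

```text
grip [[ 0.50577522 -0.20049815  0.172     ]] barends [[ 0.50653966 -0.14103285  0.142     ]
 [ 0.5051205  -0.25861913  0.142     ]]
base [[ 0.56101518 -0.13343643  0.008     ]
 [ 0.55938708 -0.26642719  0.008     ]
 [ 0.45124098 -0.26106723  0.008     ]
 [ 0.45273034 -0.13033868  0.008     ]]
pan [[0.54787851 0.22183522 0.08      ]] mark [[0.38351935 0.28773246 0.045     ]] heat [[0.40155746 0.2156819  0.09      ]]
0 [-5.05952062e-01  2.91620652e-01  1.55618900e+00 -4.44089210e-16
  1.29378300e+00 -5.05952062e-01] [ 2.93573798e-01  2.39769772e-01  1.45066779e+00 -4.44089210e-16
  1.45115509e+00  2.93573798e-01]
3.141592653589793 [-0.50595206  0.29162065  1.556189    0.          1.293783    2.63564059] None
```

```bash
python3 - <<'E'
from h import *
import pickle
P={}
robot.goto([.44,.235,.42],down(0)); P["b"]=cam("wrist"); save(P["b"],"pics/wb.png")
robot.goto([.49,-.20,.34],down(0)); P["s"]=cam("wrist"); save(P["s"],"pics/ws.png")
pickle.dump(P,open("w.pkl","wb")); print(robot.get_t(),P["b"]["o"],P["s"]["o"],P["s"]["R"].round(2))
E
python3 -c "
import cv2,numpy as np
o=np.hstack([cv2.imread('pics/wb.png'),cv2.imread('pics/ws.png')]);cv2.imwrite('pics/c2.png',cv2.resize(o,None,fx=.625,fy=.625,interpolation=3))"
```

```text
3.525 [0.43965268 0.3185724  0.5724486 ] [ 0.48997289 -0.11627109  0.49317976] [[ 1.   -0.   -0.  ]
 [ 0.    0.96  0.29]
 [ 0.   -0.29  0.96]]
```

View pics/c2.png

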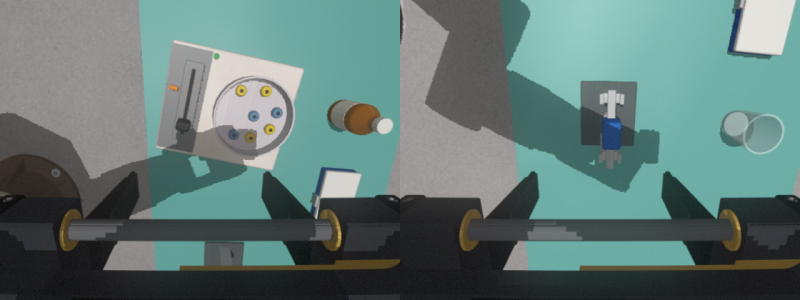

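The left wrist view shows the bath, with its pan near (254,113), the tab at (174,88) and the control at (184,125). The right one shows the stirrer grip at (611,133) in the stand. I'll enlarge both.

```bash
python3 - <<'E'
import cv2,numpy as np
a=cv2.imread("pics/wb.png")[100:240,260:480];b=cv2.imread("pics/ws.png")[128:268,285:375]
a=cv2.resize(a,None,fx=2.5,fy=4*.625*1.0,interpolation=2);b=cv2.resize(b,None,fx=2.5,fy=2.5,interpolation=2)
cv2.imwrite("pics/c3.png",np.hstack([a,b]))
E
```

```text
(no output)
```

View pics/c3.png

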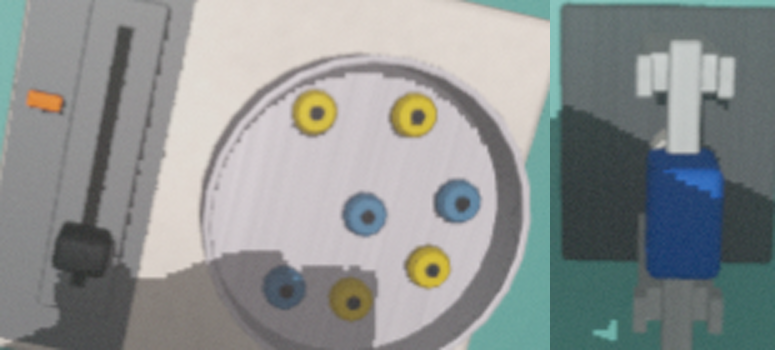

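```bash
python3 - <<'E'
from h import *
import pickle
P=pickle.load(open("w.pkl","rb"));b,s=P["b"],P["s"]
B=lambda *q:[(x/2.5+260,y/2.5+100) for x,y in q]
S=lambda *q:[((x-550)/2.5+285,y/2.5+128) for x,y in q]
print(b["intrinsics"][0],b["dist"])
print("mark",onplane(b,B((44,100)),.049),"heat",onplane(b,B((83,255)),.09))
print("rim L,R,T",onplane(b,B((203,215),(528,205),(375,55)),.08))
print("griptop corners",onplane(s,S((649,172),(722,172),(720,278),(647,278)),.172))
print("bar",onplane(s,S((685,41),(670,90),(700,90)),.142))
hsv=cv2.cvtColor(b["pixels"],cv2.COLOR_RGB2HSV)
for nm,lo,hi in(("blue",(98,90,40),(125,255,255)),("yel",(20,120,70),(35,255,255))):
    m=cv2.inRange(hsv,lo,hi); k,l,t,c=cv2.connectedComponentsWithStats(m)
    for i in range(1,k):
        if t[i,4]>60: print(nm,t[i,4],onplane(b,c[i],.055)[0].round(4))
E
```

```text
[390.43235695   0.         320.00261655] [-0.0253137  0.         0.         0.         0.       ]
mark [[0.38430419 0.28708631 0.049     ]] heat [[0.40603691 0.21330507 0.09      ]]
rim L,R,T [[0.46675783 0.23194894 0.08      ]
 [0.63217186 0.23750323 0.08      ]
 [0.54914993 0.31063339 0.08      ]]
griptop corners [[ 0.49429382 -0.18184157  0.172     ]
 [ 0.51871002 -0.18182515  0.172     ]
 [ 0.51898427 -0.21904466  0.172     ]
 [ 0.49375671 -0.21905076  0.172     ]]
bar [[ 0.50717646 -0.14108827  0.142     ]
 [ 0.50207059 -0.15821421  0.142     ]
 [ 0.5127792  -0.15820367  0.142     ]]
blue 107 [0.6049 0.2356 0.055 ]
blue 460 [0.7363 0.088  0.055 ]
blue 89 [ 0.7138 -0.0022  0.055 ]
yel 187 [0.5246 0.2821 0.055 ]
yel 200 [0.5762 0.2808 0.055 ]
yel 183 [0.5905 0.2    0.055 ]
yel 146 [0.5493 0.1815 0.055 ]
yel 840 [ 0.1074 -0.0606  0.055 ]
yel 858 [ 0.7744 -0.0625  0.055 ]
yel 2527 [ 0.7334 -0.1703  0.055 ]
```

```bash
cat >> h.py <<'E'
O=np.array([.549,.2235]); ZS=.150+.0435-.015   # pan centre; TCP height when stirring
def stroke(pts,rate=.09,z=None):
    for x,y in pts: robot.line_to([O[0]+x/1e3,O[1]+y/1e3,z or ZS],rate=rate)
def arc(r,a,b,n=None):
    n=n or int(abs(b-a)/20)+2
    return [(r*np.cos(t),r*np.sin(t)) for t in np.radians(np.linspace(a,b,n))]
E
python3 - <<'E'
from h import *
robot.goto([.5062,-.2003,.225],down(-.012))
robot.line_to([.5062,-.2003,.150],rate=.12)
robot.gripper_close(40)
print(robot.get_width(),robot.get_gripper_force(),robot.get_ee_pos(),robot.get_tcp_rot(),robot.get_t())
robot.line_to([.5062,-.2003,.17],rate=.08)
robot.line_to([.5062,-.2003,.265],rate=.2)
print(robot.get_width(),robot.get_contact_force(),robot.get_t())
robot.line_to([O[0]-.04,O[1]+.01,.265],rate=.25)
save(cam("scene"),"pics/sc1.png");save(cam("wrist"),"pics/w1.png")
print(robot.get_ee_pos(),robot.get_t())
a,b=cv2.imread("pics/sc1.png")[60:360,200:640],cv2.imread("pics/w1.png")[60:360,100:460]
cv2.imwrite("pics/c4.png",np.hstack([a,b]))
E
```

```text
0.025758009390585843 39.98818337917328 [ 0.50619276 -0.20030243  0.14997865] [-2.23466994e+00 -2.20808232e+00  3.05782975e-05] 5.9167
0.02588719058447365 [-0.60448357  0.72648542 -1.33988991] 6.9417
[0.5091083  0.23276915 0.26505855] 8.925
```

View pics/c4.png

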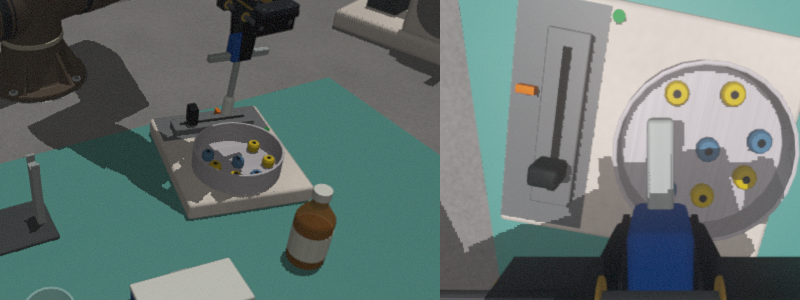

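The stirrer is firmly held over the bath: the scene view has the foot at (228,110) and the grip at (237,45), and the wrist view shows the pan clear. Next I'll check for tilt by projection, then lower it and make the first loop.

```bash
cat >> h.py <<'E'
def beads(n,dbg=False):
    d=cam(n); hsv=cv2.cvtColor(d["pixels"],cv2.COLOR_RGB2HSV); out=[]
    for nm,lo,hi in(("B",(98,90,25),(112,215,255)),("Y",(20,120,50),(35,255,255))):
        k,l,t,c=cv2.connectedComponentsWithStats(cv2.inRange(hsv,lo,hi))
        for i in range(1,k):
            p=(onplane(d,c[i],.055)[0,:2]-O)*1e3
            if t[i,4]>15 and np.hypot(*p)<80: out.append((nm,*p.round().astype(int),int(t[i,4])))
    return d,out
E
python3 - <<'E'
from h import *
d=cam("scene"); x,y,z=robot.get_ee_pos()
print("foot pred",proj(d,[[x,y,z-.135],[x,y,z-.1],[x,y,z+.02]]))
for n in("scene","top"): print(n,beads(n)[1])
robot.line_to([O[0]-.04,O[1]+.01,ZS],rate=.12,guard=15)
print(robot.get_ee_pos(),robot.get_contact_force())
D={}
stroke(arc(50,160,30)); 
for n in("scene","wrist","top"): d,D[n]=beads(n); save(d,f"pics/a_{n}.png"); print(n,D[n])
stroke(arc(50,30,-60))
for n in("scene","wrist","top"): d,D[n]=beads(n); save(d,f"pics/b_{n}.png"); print(n,D[n])
print(robot.get_contact_force(),robot.get_t())
w=lambda k:np.hstack([cv2.imread(f"pics/{k}_scene.png")[150:350,350:550],cv2.imread(f"pics/{k}_wrist.png")[60:260,200:560]])
cv2.imwrite("pics/c5.png",np.vstack([w("a"),w("b")]))
E
```

```text
foot pred [[431.8815924  172.32025566]
 [434.13188611 156.15912909]
 [442.65577056  95.11735579]]
scene [('B', np.int64(-27), np.int64(-42), 98), ('B', np.int64(13), np.int64(-2), 101), ('B', np.int64(50), np.int64(12), 18), ('Y', np.int64(-17), np.int64(53), 117), ('Y', np.int64(35), np.int64(52), 125), ('Y', np.int64(4), np.int64(-44), 67), ('Y', np.int64(37), np.int64(-23), 20)]
top [('B', np.int64(55), np.int64(10), 114), ('B', np.int64(5), np.int64(3), 114), ('B', np.int64(-10), np.int64(69), 21), ('B', np.int64(-36), np.int64(-38), 117), ('Y', np.int64(42), np.int64(-26), 125), ('Y', np.int64(28), np.int64(55), 137), ('Y', np.int64(1), np.int64(-44), 130)]
[0.50930857 0.23360237 0.17907651] [-0.62477487 -0.7549897  -1.02109051]
scene [('B', np.int64(-27), np.int64(-42), 88), ('B', np.int64(14), np.int64(-2), 97), ('Y', np.int64(-19), np.int64(51), 86), ('Y', np.int64(35), np.int64(51), 122), ('Y', np.int64(4), np.int64(-44), 68), ('Y', np.int64(37), np.int64(-22), 17)]
wrist [('B', np.int64(44), np.int64(-40), 5160), ('B', np.int64(-32), np.int64(-39), 96), ('Y', np.int64(-23),
[... 281 characters left out ...]
4(1), np.int64(-44), 130), ('Y', np.int64(-25), np.int64(56), 134)]
scene [('B', np.int64(-28), np.int64(-42), 89), ('B', np.int64(13), np.int64(-1), 103), ('Y', np.int64(-17), np.int64(53), 118), ('Y', np.int64(35), np.int64(52), 124), ('Y', np.int64(-6), np.int64(-45), 19)]
wrist [('B', np.int64(68), np.int64(-4), 386), ('B', np.int64(-36), np.int64(-36), 187), ('Y', np.int64(-23), np.int64(59), 768), ('Y', np.int64(28), np.int64(57), 742), ('Y', np.int64(0), np.int64(-49), 1189)]
top [('B', np.int64(54), np.int64(-25), 49), ('B', np.int64(35), np.int64(-31), 19), ('B', np.int64(-36), np.int64(-37), 118), ('Y', np.int64(0), np.int64(-50), 220)]
[-0.55681561 -0.02511512 -1.04021176] 14.7083
```

View pics/c5.png

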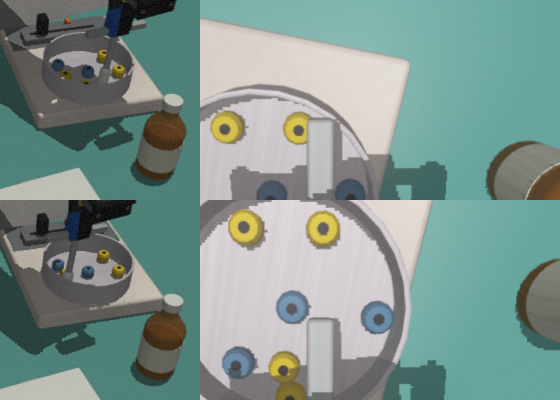

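The scene crops show the foot at about (105,82) and (68,278), with two yellow beads untouched on the +y side. So the foot may be offset or tilted, and I'll measure that.

```bash
python3 - <<'E'
from h import *
d=cam("scene"); x,y,z=robot.get_ee_pos(); print(x,y,z,(np.array([x,y])-O[:2])*1e3, R.from_rotvec(robot.get_tcp_rot()).as_matrix()[:,2])
print("pred line",proj(d,[[x,y,z-.135+h] for h in(0,.036,.07,.11)]).round(1))
print("seen foot a,b",((onplane(d,[(455,232),(418,228)],.045)[:,:2]-O)*1e3).round(1), "pred a should be",arc(50,160,30)[-1])
im=cv2.resize(d["pixels"][150:290,370:520][:,:,::-1],None,fx=4,fy=4,interpolation=2);cv2.imwrite("pics/c6.png",im)
E
```

```text
0.5742900445229563 0.1804506979492466 0.17848084518663573 [ 25.29004452 -43.04930205] [ 2.10059841e-04  8.83937820e-05 -9.99999974e-01]
pred line [[421.  235.9]
 [423.1 220.6]
 [425.2 205.5]
 [427.7 186.9]]
seen foot a,b [[ 42.8  19.1]
 [  4.3 -37.1]] pred a should be (np.float64(43.30127018922194), np.float64(24.999999999999996))
```

View pics/c6.png

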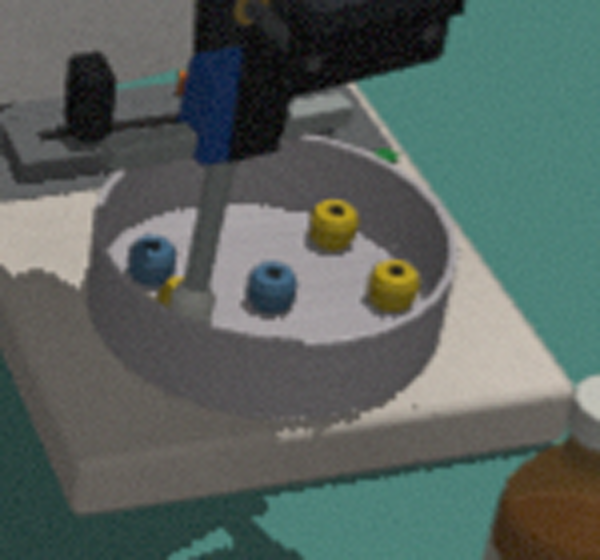

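```bash
python3 - <<'E'
from h import *
d=cam("wrist"); x,y,z=robot.get_ee_pos()
save(d,"pics/w6.png")
for t in(0,4,8,12):
    c,s=np.cos(np.radians(t)),np.sin(np.radians(t))
    # stirrer pts rel TCP (y,z), foot moves -y for t>0
    f=lambda X,Y,Z:[x+X,y+Y*c+Z*s,z-Y*s+Z*c]
    print(t,proj(d,[f(-.006,.06,-.008),f(.006,.06,-.008),f(-.006,.03,-.008),f(.006,.03,-.008),f(-.013,.02,.022),f(.013,.02,.022)]).round(0).tolist(),"foot dy",-.135*s)
g=cv2.cvtColor(cv2.imread("pics/w6.png"),cv2.COLOR_BGR2GRAY)
cv2.imwrite("pics/c7.png",np.hstack([cv2.resize(cv2.imread("pics/w6.png")[140:340,240:400],None,fx=2.5,fy=2.5),cv2.resize(cv2.imread("pics/w1.png")[140:340,240:400],None,fx=2.5,fy=2.5)]))
E
```

```text
0 [[304.0, 173.0], [333.0, 173.0], [305.0, 243.0], [333.0, 242.0], [284.0, 294.0], [355.0, 293.0]] foot dy -0.0
4 [[304.0, 174.0], [333.0, 173.0], [306.0, 243.0], [333.0, 242.0], [284.0, 289.0], [354.0, 288.0]] foot dy -0.009417123955456916
8 [[305.0, 175.0], [332.0, 174.0], [306.0, 243.0], [333.0, 242.0], [285.0, 284.0], [354.0, 283.0]] foot dy -0.018788368629608837
12 [[305.0, 176.0], [332.0, 176.0], [306.0, 243.0], [333.0, 243.0], [285.0, 279.0], [354.0, 278.0]] foot dy -0.028068078260397512
```

View pics/c7.png

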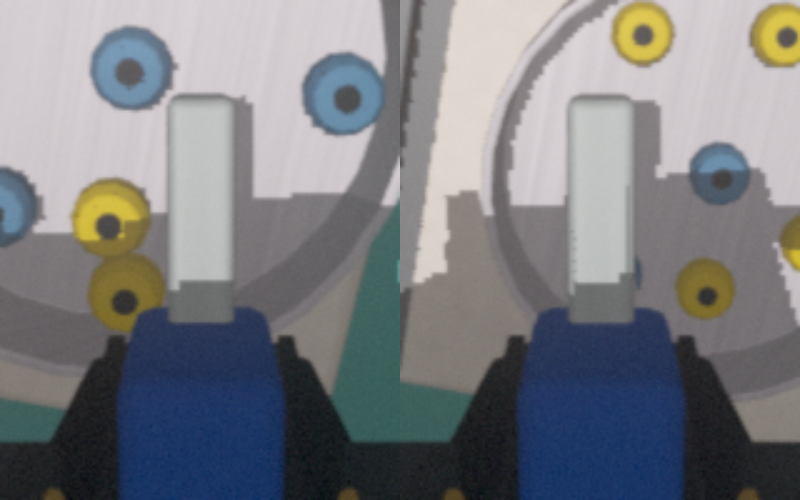

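```bash
python3 - <<'E'
from h import *
d=cam("wrist")
for z in(.055,.058): print(z,((onplane(d,[(284,230),(290,260),(377.6,178),(292,167.5)],z)[:,:2]-O)*1e3).round(0).tolist())
print(beads("wrist")[1]); 
# rim fit from wrist: outer/inner seen in w6
print(robot.get_t())
E
```

```text
0.055 [[-1.0, -41.0], [2.0, -65.0], [67.0, -3.0], [6.0, 5.0]]
0.058 [[-1.0, -40.0], [3.0, -64.0], [66.0, -3.0], [6.0, 5.0]]
[('B', np.int64(68), np.int64(-4), 372), ('B', np.int64(-36), np.int64(-36), 192), ('Y', np.int64(-23), np.int64(59), 778), ('Y', np.int64(28), np.int64(57), 739), ('Y', np.int64(0), np.int64(-49), 1178)]
14.9083
```

Shank and block-edge offsets fit a tilt of about 4° in the grip. That puts the foot about 3 mm to -x and 11 mm to -y of the TCP, which also matches the bead contacts. I'll compensate and keep stirring.

```bash
cat >> h.py <<'E'
T=np.array([-3,-11.])  # foot relative to TCP, mm
def stroke(pts,rate=.09):
    for x,y in pts: robot.line_to([O[0]+(x-T[0])/1e3,O[1]+(y-T[1])/1e3,ZS],rate=rate)
def beads(n):
    d=cam(n); hsv=cv2.cvtColor(d["pixels"],cv2.COLOR_RGB2HSV); out=[]
    rpx=.012*d["intrinsics"][0,0]/(d["o"][2]-.055)
    if n=="scene": rpx*=.6
    for nm,lo,hi in(("B",(96,80,25),(112,215,255)),("Y",(20,110,40),(35,255,255))):
        m=cv2.inRange(hsv,lo,hi); k=int(rpx)|1; m=cv2.morphologyEx(m,cv2.MORPH_CLOSE,np.ones((k,k),np.uint8)) if n!="scene" else m
        m=np.uint8(cv2.distanceTransform(m,cv2.DIST_L2,5)>.45*rpx) if n!="scene" else m
        k,l,t,c=cv2.connectedComponentsWithStats(m)
        for i in range(1,k):
            p=(onplane(d,c[i],.053)[0,:2]-O)*1e3
            if np.hypot(*p)<78 and t[i,4]>6: out.append(f"{nm}({p[0]:.0f},{p[1]:.0f})a{t[i,4]}")
    return d," ".join(out)
def look(tag,ns=("wrist","top","scene")):
    for n in ns: d,s=beads(n); save(d,f"pics/{tag}_{n}.png"); print(tag,n,s)
E
python3 - <<'E'
from h import *
look("c",("wrist",))
stroke(arc(53,-68,-140)); look("d")
stroke(arc(53,-140,-195)); look("e")
print(robot.get_contact_force(),robot.get_t())
E
```

```text
c wrist B(6,4)a95 B(68,-3)a146 B(-37,-35)a74 Y(-24,59)a301 Y(28,57)a276 Y(-0,-49)a478
d wrist B(6,4)a117 B(67,-3)a178 B(-63,-17)a20 Y(-24,59)a244 Y(28,57)a278
d top B(67,-4)a41 B(-21,7)a131 B(-59,-20)a37 Y(-44,-42)a31
d scene B(-63,-24)a33 B(11,1)a107 Y(-19,55)a120 Y(-29,-5)a112 Y(-41,-46)a103 Y(33,53)a130
e wrist B(6,3)a48 B(68,-3)a139 B(-48,-41)a4768 Y(-26,47)a598 Y(28,58)a227
e top B(67,-4)a41 B(6,3)a42 B(-36,66)a180 B(-66,-4)a34 Y(28,56)a49 Y(-26,33)a24 Y(-44,-42)a32
e scene B(-60,-8)a95 B(11,0)a112 Y(-21,42)a240 Y(-41,-45)a102 Y(33,53)a128
[ 0.1699135   0.05913168 -1.26876993] 18.1167
```

```bash
python3 - <<'E'
from h import *
stroke(arc(54,-195,-275)); look("f")
stroke(arc(54,-275,-330)); look("g")
print(robot.get_contact_force(),robot.get_t())
E
```

```text
f wrist B(8,-5)a3767 B(66,1)a65 Y(31,57)a205
f top B(67,-4)a41 B(6,4)a41 B(-66,-4)a33 Y(-12,29)a49 Y(-44,-42)a31
f scene B(-61,-8)a101 B(12,-0)a106 Y(-41,-45)a104 Y(-8,28)a109 Y(27,59)a202
g wrist B(7,3)a71 B(-67,-4)a121 Y(18,68)a140 Y(-11,31)a169
g top B(67,-4)a41 B(6,3)a41 B(-66,-4)a33 Y(18,68)a50 Y(-12,29)a47 Y(-44,-42)a32
g scene B(-62,-7)a109 B(12,-0)a106 Y(-41,-46)a100 Y(-7,27)a96 Y(29,61)a155
[ 0.26541981  0.245941   -1.94835156] 21.525
```

```bash
python3 - <<'E'
from h import *
stroke(arc(56,-330,-375,5)); look("h")
stroke([(38,-25)]); look("i")
print(robot.get_contact_force(),robot.get_t())
E
```

```text
h wrist B(5,4)a97 B(-68,-3)a124 Y(18,69)a234 Y(53,47)a207 Y(-12,31)a211 Y(-45,-42)a194
h top B(49,-41)a39 B(6,3)a38 B(-66,-4)a33 Y(55,41)a9 Y(-12,29)a48 Y(-44,-43)a32
h scene B(-62,-7)a112 B(11,0)a109 Y(-42,-46)a106 Y(-11,27)a74 Y(27,61)a167
i wrist B(5,4)a91 B(-68,-4)a125 Y(18,69)a251 Y(53,47)a223 Y(-12,31)a215 Y(-45,-42)a193
i top B(71,15)a126 B(41,-50)a34 B(6,3)a39 B(-66,-4)a35 Y(-44,-43)a32
i scene B(-62,-7)a107 B(11,10)a14 Y(-42,-45)a102 Y(-6,30)a70 Y(27,61)a166
[-0.32138392 -0.66608645 -1.29973105] 23.5417
```

```bash
python3 - <<'E'
from h import *
stroke([(23,43)]); stroke(arc(56,55,5)); look("j",("wrist","top"))
stroke([(30,25),(-5,54)]); stroke(arc(58,95,48)); look("k",("wrist","top"))
stroke([(32,32),(-6,-9)]); look("l")
robot.line_to([*(O+[.0,.01]),.265],rate=.15)
print(robot.get_contact_force(),robot.get_t()); look("m",("wrist",))
x,y,_=robot.get_ee_pos()
robot.line_to([.506,-.2003,.265],rate=.25); look("n",("top",)); print(robot.get_t(),robot.get_width())
a=cv2.imread("pics/n_top.png")[200:310,130:245]; a=cv2.resize(a,None,fx=3.4,fy=3.4,interpolation=2)
b=cv2.imread("pics/n_top.png")[220:330,380:500]; b=cv2.resize(b,None,fx=3.4,fy=3.4,interpolation=2)
cv2.imwrite("pics/c8.png",np.hstack([a,b]))
E
```

```text
j wrist B(-67,-3)a126 Y(18,68)a199 Y(-12,31)a195 Y(-45,-42)a189
j top B(41,-50)a32 B(6,3)a38 B(-66,-4)a34 Y(60,30)a27 Y(-12,30)a48 Y(-44,-42)a31
k wrist B(67,-22)a6190 B(-68,-4)a108 Y(17,67)a102 Y(-24,34)a183 Y(62,32)a145
k top B(42,-50)a34 B(6,4)a38 B(-66,-4)a32 Y(18,68)a50 Y(-24,32)a50 Y(-44,-42)a32
l wrist Y(18,69)a227 Y(-24,34)a201 Y(62,30)a216 Y(-47,-41)a114
l top B(41,-50)a32 B(20,34)a130 B(-21,-7)a38 B(-66,-4)a34 Y(61,25)a19 Y(-25,32)a40 Y(-44,-42)a31
l scene B(-60,-8)a96 Y(-20,29)a116 Y(-41,-45)a103 Y(22,65)a129 Y(53,31)a12
[-0.54644813  0.39563467 -1.46002598] 30.275
m wrist B(41,-50)a88 Y(18,69)a124 Y(-24,33)a116 Y(62,30)a124 Y(-45,-42)a105
n top B(41,-50)a33 B(-20,-7)a43 B(-66,-4)a34 Y(62,29)a49 Y(18,68)a51 Y(-25,32)a48 Y(-44,-42)a30
32.2667 0.02585407836455337
```

View pics/c8.png

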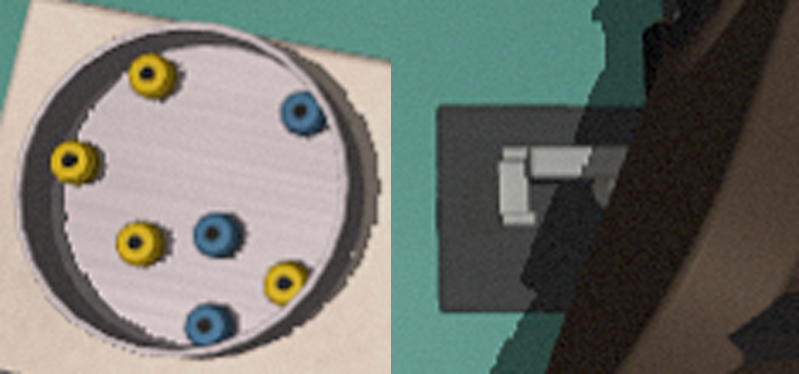

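The pan crop shows all seven beads spread in the pan. At top-image pixels the yellows are near (175,222), (152,247), (171,271) and (214,283), and the blues near (219,233), (194,269) and (192,295). The tracking gives every bead at least 27 mm of travel, with the centre blue bead the smallest. The stand's notches are clear, so I'll hang the stirrer back.

```bash
python3 - <<'E'
from h import *
robot.line_to([.5062,-.2003,.175],rate=.15)
print(robot.line_to([.5062,-.2003,.1495],rate=.05,guard=25),robot.get_ee_pos(),robot.get_contact_force())
robot.ungrasp(); robot.pause(.3)
robot.line_to([.5062,-.2003,.225],rate=.12)
robot.goto([.49,-.20,.34],down(0)); robot.pause(.3)
d=cam("scene");save(d,"pics/o_scene.png");w=cam("wrist");save(w,"pics/o_wrist.png")
def blue(f):
    im=cv2.imread(f);m=cv2.inRange(cv2.cvtColor(im,cv2.COLOR_BGR2HSV),(105,150,40),(125,255,255))
    k,l,t,c=cv2.connectedComponentsWithStats(m);return [(t[i].tolist(),c[i].round(1).tolist()) for i in range(1,k) if t[i,4]>100]
for a,b in(("scene0","o_scene"),("ws","o_wrist")):
    print(a,blue(f"pics/{a}.png"));print(b,blue(f"pics/{b}.png"))
A,B=[cv2.imread(f"pics/{f}.png")[200:315,165:265].astype(int) for f in("scene0","o_scene")]
D=np.abs(A-B).max(2)>40;print("diff px",D.sum()); 
A,B=[cv2.imread(f"pics/{f}.png")[130:270,285:375].astype(int) for f in("ws","o_wrist")]
print("diff wrist",(np.abs(A-B).max(2)>40).sum(),robot.get_t())
E
```

```text
True [ 0.50598085 -0.2000955   0.14974054] [-0.59741322  1.378599    5.5525679 ]
scene0 [([190, 207, 28, 32, 655], [203.5, 222.7]), ([338, 363, 114, 37, 725], [395.2, 381.4])]
o_scene [([190, 207, 29, 33, 667], [204.1, 222.6]), ([331, 358, 121, 42, 757], [393.2, 380.6])]
ws [([525, 15, 21, 67, 433], [535.1, 46.8]), ([324, 188, 30, 51, 1401], [338.2, 214.0])]
o_wrist [([527, 14, 20, 68, 447], [536.2, 46.9]), ([324, 187, 31, 51, 1421], [338.8, 212.5])]
diff px 3751
diff wrist 127 36.7667
```

The stirrer's grip is back within half a pixel of where it started in both views, so it is hung. Next is the slide control, with a closer wrist measurement first.

```bash
python3 - <<'E'
from h import *
for a in(78.7,-101.3):
    q=robot.solve_ik([.405,.235,.22],down(np.radians(a))); print(a,None if q is None else np.round(q,2))
E
python3 - <<'E'
from h import *
a=np.radians(78.7)
try: robot.goto([.41,.24,.22],down(a))
except robot.Unreachable: robot.goto([.41,.24,.22],down(a-np.pi))
d=cam("wrist"); save(d,"pics/p.png"); print(d["o"],robot.get_t())
hsv=cv2.cvtColor(d["pixels"],cv2.COLOR_RGB2HSV)
for nm,m,z in(("or",cv2.inRange(hsv,(5,120,60),(18,255,255)),.047),("dark",cv2.inRange(d["pixels"],(0,0,0),(32,32,32)),.09)):
    k,l,t,c=cv2.connectedComponentsWithStats(m)
    for i in range(1,k):
        if t[i,4]>60:
            r=cv2.minAreaRect(np.argwhere(l==i)[:,::-1].astype(np.float32))
            print(nm,t[i].tolist(),c[i].round(1),onplane(d,c[i],z)[0].round(4),[np.round(v,1) for v in r])
print("pred heat top corners",proj(d,[[.4036+i*.0137+j*.002-0,.2145-i*.0027+j*.0098,z] for z in(.09,.05) for i in(-1,1) for j in(-1,1)]).round(0).tolist())
im=d["pixels"]
E
```

```text
78.7 [ 0.38  0.28  1.94 -0.    0.91 -0.99]
-101.3 [ 0.38  0.28  1.94 -0.    0.91  2.15]
[0.32884149 0.25579648 0.3731407 ] 38.5083
or [364, 163, 11, 22, 217] [369.4 173.5] [0.3831 0.2868 0.047 ] [array([369. , 173.5]), array([21., 10.]), np.float64(90.0)]
dark [617, 325, 23, 18, 140] [631.9 332.2] [0.5499 0.4779 0.09  ] [array([631.1, 329.8]), array([27.8, 12.3]), np.float64(39.8)]
dark [0, 362, 220, 118, 9727] [ 85.1 440.5] [ 0.5667 -0.0138  0.09  ] [array([109.5, 420.5]), array([219., 117.]), np.float64(-0.0)]
dark [476, 374, 78, 49, 1179] [515.8 406.7] [0.6057 0.3776 0.09  ] [array([515.6, 403.5]), array([43.4, 85.1]), np.float64(78.3)]
dark [599, 385, 31, 20, 123] [613.9 394.2] [0.6111 0.4649 0.09  ] [array([613.9, 392.3]), array([18. , 30.1]), np.float64(65.2)]
dark [465, 421, 175, 59, 4086] [566.  452.8] [0.6697 0.4222 0.09  ] [array([552.7, 452.3]), array([ 47.8, 177.3]), np.float64(85.2)]
dark [251, 476, 114, 4, 178] [309.9 478.6] [0.6505 0.181  0.09  ] [array([307.5, 477.5]), array([113.,   3.]), np.float64(0.0)]
pred heat top corners [[272.0, 209.0], [299.0, 209.0], [274.0, 245.0], [300.0, 245.0], [278.0, 198.0], [301.0, 198.0], [279.0, 230.0], [302.0, 230.0]]
```

```bash
python3 - <<'E'
import cv2,numpy as np
g=cv2.cvtColor(cv2.imread("pics/p.png"),cv2.COLOR_BGR2GRAY)
print(g[185:262:4,255:335:3])
E
```

```text
[[ 79  79  81  79  79  76  79  81  92 122 143 143 142 143 144 146 144 146
  146 145 147 146 146 147 149 147 146]
 [ 70  73  73  74  76  72  75  74  76  74  92 103 100 107 106 106 109 107
  105 103 116 120 120 120 120 122 118]
 [ 81  77  77  78  79  78  78  77  80  83  80  85 116 130 132 133 132 132
  131 132 129 129 131 129 131 131 130]
 [ 79  79  77  80  80  79  80  79  79  78  79  81  81 121 139 141 143 143
  141 142 143 141 142 140 141 142 145]
 [ 80  81  77  80  80  79  79  73  46  44  41  46  48  45  74 140 141 138
  142 139 142 141 143 141 143 142 145]
 [ 79  80  76  73  79  79  80  50  40  41  39  44  40  41  45  76 119 139
  141 140 142 142 143 142 141 143 142]
 [ 79  77  76  77  75  73  56  41  40  39  38  42  39  39  41  69  82 100
  135 137 137 135 138 137 138 138 137]
 [ 79  58  43  43  43  39  43  43  40  43  40  46  42  47  45  45  48  48
   49  55  58  49  55  61  57  51  51]
 [ 78  62  45  43  38  39  45  45  45  43  44  46  46  42  44  41  50  47
   46  49  50  46  49  48  49  47  50]
 [ 75  75  76  78  75  78  37  40  44  41  44  41  45  43  42  67  76  81
   80  80
[... 460 characters left out ...]
  80  87 136 135  80]
 [ 79  77  75  76  76  75  59  38  41  40  40  44  46  45  69  81  81  81
   81  83  79  79  84  84 101 116  82]
 [ 97  94  92  94  97  95  98  95  86  87  85  84  85  89  88  86  87  90
   87  86  88  89  87  86  90 148  90]
 [132 132 131 133 126 132 132 133 132 131 131 129 131 133 134 134 132 130
  134 132 137 136 135 135 133 212 142]
 [132 132 132 132 133 133 132 131 132 131 131 131 132 132 131 134 131 134
  133 133 132 135 135 133 135 136 136]
 [132 132 131 131 132 133 132 131 130 131 132 132 134 132 134 131 132 132
  135 134 135 133 135 137 133 135 136]
 [133 131 131 129 131 132 134 132 130 131 130 130 130 136 132 134 133 134
  133 135 135 135 135 137 136 136 137]]
```

```bash
python3 - <<'E'
from h import *
import types
d=cam("wrist")
h=onplane(d,[(285.7,224)],.09)[0]; m=onplane(d,[(369.4,173.5)],.047)[0]
a=np.radians(78.7); yv=np.array([np.cos(a),np.sin(a)])
D=(m-h)[:2]@yv; xo=(m-h)[:2]@[-yv[1],yv[0]]; print("h",h,"m",m,"travel",D,"xoff(~.035)",xo)
assert .03<abs(xo)<.04 and .03<D<.12
robot.line_to([h[0],h[1],.13],rate=.15)
print(robot.line_to([h[0],h[1],.079],rate=.06,guard=10))
robot.gripper_close(15); print(robot.get_width(),robot.get_contact_force())
t=h[:2]+yv*D
robot.line_to([*t,.079],rate=.08); robot.pause(.2); print(robot.get_ee_pos(),t,robot.get_contact_force(),robot.get_width())
robot.ungrasp(); robot.pause(.2); robot.line_to([*t,.13],rate=.08)
robot.line_to([t[0],t[1],.22],rate=.15); robot.pause(.2)
d=cam("wrist"); save(d,"pics/q.png"); print(robot.get_t())
k,l,s,c=cv2.connectedComponentsWithStats(cv2.inRange(cv2.cvtColor(d["pixels"],cv2.COLOR_RGB2HSV),(5,120,60),(18,255,255)))
i=1+np.argmax(s[1:,4]); print("mark",s[i],c[i],onplane(d,c[i],.047))
p=proj(d,[[*t,.09]])[0]; print("heat expected px",p)
g=cv2.cvtColor(d["pixels"],cv2.COLOR_RGB2GRAY); r=int(p[1])
for rr in(r+2,r+8,r+13): print(rr,"dark cols",[x for x in range(int(p[0])-30,int(p[0])+31) if g[rr,x]<58])
E
```

```text
h [0.40102581 0.21471611 0.09      ] m [0.38314407 0.28670817 0.047     ] travel 0.06709261002315525 xoff(~.035) 0.03164166228081271
False
0.020102378667963532 [-0.05789387 -0.88734492 -0.45520723]
[0.41454271 0.28060614 0.07903452] [0.41417234 0.28050811] [ 4.80914875  0.77338222 -4.29360681] 0.01975359699688425
45.9583
mark [317 169  10  22 203] [321.16748768 179.47783251] [[0.38293277 0.28701832 0.047     ]]
heat expected px [320.86617909 230.6830551 ]
232 dark cols [308, 309, 310, 311, 312, 313, 314, 315, 316, 317, 318, 319, 320, 321, 322, 323, 324, 325, 326, 327, 328, 329, 330, 331, 332, 333]
238 dark cols [308, 309, 310, 311, 312, 313, 314, 315, 316, 317, 318, 319, 320, 321, 322, 323, 324, 325, 326, 327, 328, 329, 330, 331, 332]
243 dark cols [308, 309, 310, 311, 312, 313, 314, 315, 316, 317, 318, 319, 320, 321, 322, 323, 324, 325, 326, 327, 328, 329, 330, 331, 332]
```

```bash
python3 - <<'E'
from rig import robot
print(robot.hand_in(),robot.get_t())
E
```

```text
the job is handed in; nothing more can be done
the job is handed in; nothing more can be done
```

I handed the job in after about 46 s: all seven beads measured at least 27 mm from where they started and still in the pan, the stirrer is hung back in both notches, and the heat control is within about 1 mm of the orange mark; the handover gave no verdict.

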